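# Press the glued red inlay home in its wooden feather

## Robot

A 6-joint arm with a two-finger parallel gripper is mounted at the origin on the work surface. World frame = base frame: x ahead of the robot, y to its left, z up, the work surface at z = 0. Lengths are in m, angles in rad, forces in N, time in s.
With the tool pointing down it reaches from about 0.35 to 0.975 m from the base axis. Payload 4.9 kg.
Tool frame: the origin (TCP) lies midway between the tips of the shut fingers; the grasp point (between the pads) lies 19 mm behind it; z points along the fingers, y is the line along which they close (so a half turn about z gives the same grasp; the last joint's range is limited). The gripper opens to 85 mm and grips with 20 to 120 N. Pads are 22 mm wide; open, the fingers measure 114 mm over their backs; the gripper's body (76 mm by 85 mm) begins 54 mm behind the grasp point. The pads swing forward as they close: fully open they stand 13 mm farther back than shut.
Start: joints at [-1.408, 0.053, 1.613, -0, 1.476, -0.119], TCP at [0.174, -0.6, 0.231] pointing down, gripper open.
Joint ranges: [-3.01, 3.01], [-1.01, 2.22], [0.06, 2.58], [-1.02, 4.17], [0.09, 2.62], [-3.14, 3.14]. Speed limits (rad/s): [2.57, 2.57, 3.14, 3.14, 3.14, 3.14].

## Interface

Orientations are given as a rotation vector (axis times angle).
In Python, from station import telemetry, optics, ctrl gives the robot as it stands.
- The arm moves only by the shell command python3 -m pendant 'ROWS' [FORCE]. ROWS is JSON, one flat list of numbers, 7 for each row, row after row: the turn, a rotation vector about the tool's x, y, z as a fraction of full scale, then the shift along the tool's x, y, z as a fraction of full scale, then the opening, from 0 (shut) to 1 (fully open). In form: [ax, ay, az, tx, ty, tz, fingers, ax, ay, az, tx, ty, tz, fingers, ...]. A call has 1 to 12 rows; each row is the pose to reach, as a shift and turn from the pose commanded when the call began, along the tool's axes at that moment; what a row does not reach only later rows make up. Full scale, the value 1, is 300 mm for a shift and 30 degrees for a turn. A row lasts 1/8 s, in which the tool goes at most 62.5 mm and 10.7 degrees, less where a joint would pass 70% of its speed; a pose out of reach is approached as far as the arm can. A call with a number of a shift or a turn outside -1 to 1 is refused whole. A call with a gripper value outside its range is refused whole. The fingers move at their own pace and stop on an object; FORCE is the grip in N (left out, the last holds). Time passes only in rows, so rows that repeat a pose let the fingers close. It gives the time, the measured TCP pose, the force, the opening and the grip force at its end, in the units of the state.
- telemetry.get_obs(): the state, without advancing time (a new reading comes with each control period).
- optics.get_image(name): name is "side" or "top" or "wrist"; returns a dict with "image" (480x640x3 uint8, red, green, blue), "depth" (480x640 float32, m along the optical axis (not along the pixel's ray), 0 where there is no reading), "fx", "fy", "cx", "cy" (pixels), "dist_coeffs" ([k1, k2, p1, p2, k3] as OpenCV has them; the pictures are not rectified), "rvec" (rotation vector, rad) and "tvec" (3), from world to camera coordinates, as OpenCV has them. Camera axes: x right, y down, z forward; pixel columns grow to the right and rows downward; lengths in m; the calibration is good to about 2 mm. A picture is of the moment at which its call begins.
- ctrl.finish_job(): hands the job in; it is judged then, once.
The state is a dict: "t": time; "q": joint angles; "dq": joint speeds; "effort": joint torques, N m; "tool_pos": TCP position; "tool_rot": TCP orientation; "contact_force": force on the tool from outside, world axes, zero at the start; "wrist_torque": the same for the moment, N m; "opening": finger opening in m; "grip_force": force on a finger pad.
Only numpy, scipy, OpenCV 4.12 (cv2) and the standard library are available. Lean on these libraries where they do the work, as an engineer would, in place of code of your own. Each camera call takes 0.05 s, during which the arm holds its last target. There are 200 camera calls.

## Task

The red inlay has fresh glue under it: with the closed fingertips press it gently straight down until it is fully home in its feather, keep pressing for about two seconds so that the glue takes, then lift the fingers off it. Do not pinch or pull up any inlay; do not touch the white inlay beside it or the other two feathers, and leave everything else on the table where it is.

Things in the scene. Friction and masses are not known exactly. Their poses are not given: they have to be found in the camera images.
- holder_red: Holder with the red inlay: feather-shaped birch plaque with burnt lines on a sprung aluminium plate (190 x 78 mm) over a fixed, immovable grey base (196 x 84 mm). Origin: centre of the base's underside, on the table; x along the feather to its broad tip, z up. red inlay 35 mm from the centre to the tip (+x), white one 35 mm the other way (-x).
- feather_red (a point): Middle of the upper face of the feather with the red inlay (170 x 62 x 12 mm), 44 mm above the table. Feather and plate give straight down on springs when pressed: from about 2 N, then 1.2 N per mm, up to 12 mm, and rise again when released
- red_inlay: Red round flat-topped disc, 26 mm diameter, let into the feather on the red holder. Origin: centre of its flat top, z up; it stands about 8 mm proud of the wood at the start (top about 52 mm above the table) and 2 mm proud when fully home
- red_depth (a joint): how far the red inlay is pushed into its feather, in m: about 0 to 0.0015 at the start, 0.006 when fully home against its stop, negative if pulled up out of its pocket. It slides stiffly (about 4 N) and stays where it is left
- white_by_red_inlay: White round flat-topped disc, 26 mm diameter, let into the feather on the red holder. Origin: centre of its flat top, z up; it stands about 8 mm proud of the wood at the start (top about 52 mm above the table) and 2 mm proud when fully home
- white_by_red_depth (a joint): how far the white inlay beside the red one is pushed into its feather, in m: about 0 to 0.0015 at the start, 0.006 when fully home against its stop, negative if pulled up out of its pocket. It slides stiffly (about 4 N) and stays where it is left
- holder_blue: Holder with the blue inlay: feather-shaped birch plaque with burnt lines on a sprung aluminium plate (190 x 78 mm) over a fixed, immovable grey base (196 x 84 mm). Origin: centre of the base's underside, on the table; x along the feather to its broad tip, z up. blue inlay 35 mm from the centre to the tip (+x), white one 35 mm the other way (-x).
- blue_inlay: Blue round flat-topped disc, 26 mm diameter, let into the feather on the blue holder. Origin: centre of its flat top, z up; it stands about 8 mm proud of the wood at the start (top about 52 mm above the table) and 2 mm proud when fully home
- blue_depth (a joint): how far the blue inlay is pushed into its feather, in m: about 0 to 0.0015 at the start, 0.006 when fully home against its stop, negative if pulled up out of its pocket. It slides stiffly (about 4 N) and stays where it is left
- white_by_blue_depth (a joint): how far the white inlay beside the blue one is pushed into its feather, in m: about 0 to 0.0015 at the start, 0.006 when fully home against its stop, negative if pulled up out of its pocket. It slides stiffly (about 4 N) and stays where it is left
- holder_yellow: Holder with the yellow inlay: feather-shaped birch plaque with burnt lines on a sprung aluminium plate (190 x 78 mm) over a fixed, immovable grey base (196 x 84 mm). Origin: centre of the base's underside, on the table; x along the feather to its broad tip, z up. yellow inlay 35 mm from the centre to the tip (+x), white one 35 mm the other way (-x).
- yellow_inlay: Yellow round flat-topped disc, 26 mm diameter, let into the feather on the yellow holder. Origin: centre of its flat top, z up; it stands about 8 mm proud of the wood at the start (top about 52 mm above the table) and 2 mm proud when fully home
- yellow_depth (a joint): how far the yellow inlay is pushed into its feather, in m: about 0 to 0.0015 at the start, 0.006 when fully home against its stop, negative if pulled up out of its pocket. It slides stiffly (about 4 N) and stays where it is left
- white_by_yellow_depth (a joint): how far the white inlay beside the yellow one is pushed into its feather, in m: about 0 to 0.0015 at the start, 0.006 when fully home against its stop, negative if pulled up out of its pocket. It slides stiffly (about 4 N) and stays where it is left
- glue: white glue bottle with orange cap, 44 mm diameter, 120 mm tall, standing loose; origin at the centre of its underside
- sanding_block: cork sanding block 90 x 50 x 30 mm, loose; origin at the centre of its underside
- mug: blue mug, 76 mm diameter, 90 mm tall, handle on its +y side, loose; origin at the centre of its underside
- stain_jar: amber jar with dark lid, 52 mm diameter, 60 mm tall, loose; origin at the centre of its underside
- phone: black phone lying flat, 150 x 74 x 9 mm, loose; origin at the centre of its underside
- brush: hand brush lying along its own x, loose; origin under its middle
- blank_feather: plain feather-shaped plaque lying loose, 170 x 62 x 12 mm, no inlays; origin at the centre of its underside

How it is judged:
By the outcome, as a careful person would: the job done as asked, in the order asked, and still so for the second after the job is handed in, with the robot touching nothing.
It also fails if it takes over 35 s, if anything falls off the work surface, if the arm or the gripper's body presses on something with over 40 N, if the wrist force passes 120 N, or if a joint passes its speed limit or range.

## Working session

There is one attempt and no reset: what is moved stays moved. The work goes in short steps, Python scripts to look and compute and a shell command to move; the robot and the scene stay as the last step left them, time stands still between calls to the robot, and variables do not carry over. Pictures are saved under pics/ and viewed, at most 10 in all, crops included, and the job is handed in when it is done.

```bash
mkdir -p pics; cat > h.py <<'E'
import numpy as np, cv2
from station import telemetry, optics, ctrl
def cast(im,px,z):
    K=np.array([[im["fx"],0,im["cx"]],[0,im["fy"],im["cy"]],[0,0,1.]])
    u=cv2.undistortPoints(np.array([[px]],float),K,np.array(im["dist_coeffs"],float))[0,0]
    R=cv2.Rodrigues(np.array(im["rvec"],float))[0]; t=np.array(im["tvec"],float).ravel()
    c=-R.T@t; d=R.T@np.array([u[0],u[1],1.]); return c+d*(z-c[2])/d[2]
def save(im,n): cv2.imwrite(f"pics/{n}.png",im["image"][:,:,::-1])
def red(im):
    h=cv2.cvtColor(im["image"],cv2.COLOR_RGB2HSV)
    m=(((h[...,0]<8)|(h[...,0]>172))&(h[...,1]>130)&(h[...,2]>70)).astype(np.uint8)
    n,l,s,c=cv2.connectedComponentsWithStats(m)
    return [(s[i].tolist(),c[i].round(1).tolist()) for i in range(1,n) if s[i][4]>40]
E
python3 - <<'E'
from h import *
o=telemetry.get_obs(); print({k:np.round(v,3).tolist() for k,v in o.items()})
for n in ("top","side"):
    im=optics.get_image(n); save(im,n)
    for s,c in red(im): print(n,s,c,cast(im,c,.052).round(4), im["depth"][int(c[1]),int(c[0])])
E
```

```text
{'t': 0.0, 'q': [-1.408, 0.053, 1.614, 0.0, 1.476, -0.119], 'dq': [0.001, 0.001, 0.001, -0.0, -0.0, -0.001], 'effort': [0.001, -39.368, -37.018, 0.0, 0.007, -0.0], 'tool_pos': [0.174, -0.6, 0.23], 'tool_rot': [-3.108, -0.441, 0.0], 'contact_force': [0.41, 0.331, 1.347], 'wrist_torque': [0.024, 0.011, -0.052], 'grip_force': 0.0, 'opening': 0.085}
top [211, 196, 12, 12, 121] [216.6, 201.6] [0.6451 0.2122 0.052 ] 1.0020447
side [354, 199, 10, 6, 53] [358.6, 201.5] [0.64   0.1975 0.052 ] 1.2153823
```

View pics/top.png

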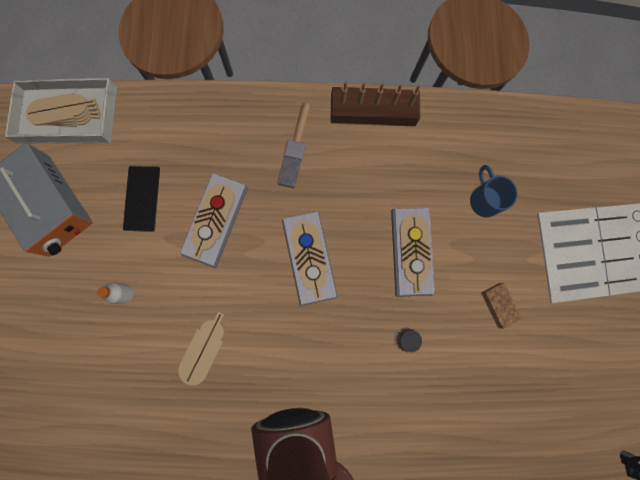

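View pics/side.png

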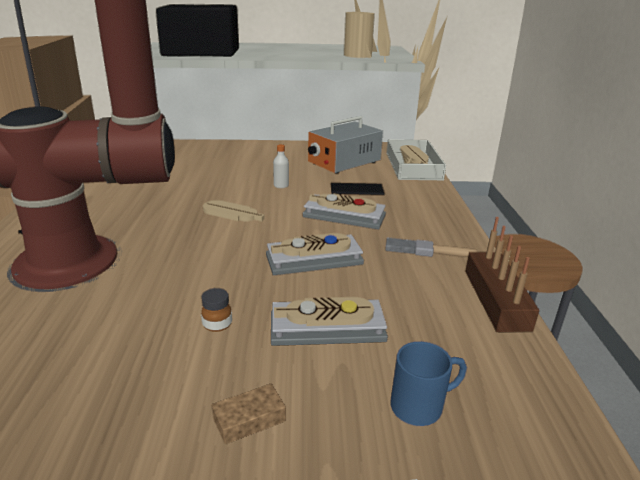

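The top view shows the red inlay at (217,202) with its white neighbour at (205,232). The side view shows red at (359,202). The path at z = 0.23 is clear, so I'll swing over with the fingers shut.

```bash
python3 -m pendant '[0,0,0,0.15,-0.14,0,0, 0,0,0,0.3,-0.29,0,0, 0,0,0,0.45,-0.43,0,0, 0,0,0,0.6,-0.575,0,0, 0,0,0,0.75,-0.72,0,0, 0,0,0,0.75,-0.72,0,0]' 20
python3 -m pendant '[0,0,0,0.15,-0.14,0,0, 0,0,0,0.3,-0.29,0,0, 0,0,0,0.45,-0.43,0,0, 0,0,0,0.6,-0.575,0,0, 0,0,0,0.75,-0.72,0,0, 0,0,0,0.75,-0.72,0,0]'
```

```text
t: 0.85
tool_pos: [0.3313, -0.3271, 0.2309]
tool_rot: [-3.109, -0.45, -0.001]
contact_force: [0.6, -0.8, 0.6]
opening: 0.0
grip_force: 0.0
t: 1.6
tool_pos: [0.4869, -0.0576, 0.2308]
tool_rot: [-3.109, -0.45, 0.001]
contact_force: [-0.6, -1.2, -0.5]
opening: 0.0002
grip_force: 0.0
```

```bash
python3 -m pendant '[0,0,0,0.15,-0.14,0,0, 0,0,0,0.3,-0.29,0,0, 0,0,0,0.45,-0.43,0,0, 0,0,0,0.6,-0.575,0,0, 0,0,0,0.7,-0.67,0,0, 0,0,0,0.7,-0.67,0,0, 0,0,0,0.7,-0.67,0,0]'
python3 - <<'E'
from h import *
im=optics.get_image("wrist"); save(im,"w1"); R=cv2.Rodrigues(np.array(im["rvec"]))[0]
print("cam",-R.T@np.ravel(im["tvec"]))
for s,c in red(im): print(s,c,cast(im,c,.052).round(4),im["depth"][int(c[1]),int(c[0])])
o=telemetry.get_obs(); print(o["tool_pos"],o["tool_rot"])
E
```

```text
t: 2.48
tool_pos: [0.6318, 0.1893, 0.2306]
tool_rot: [3.11, 0.438, -0.002]
contact_force: [-0.7, 0.0, 0.3]
opening: 0.0001
grip_force: 0.0
cam [0.70457324 0.21077878 0.37285694]
[278, 175, 33, 34, 869] [293.9, 191.6] [0.6442 0.2129 0.052 ] 0.32425645
[0.63163605 0.18920619 0.23093337] [ 3.11029334e+00  4.37847521e-01 -1.37399645e-03]
```

View pics/w1.png

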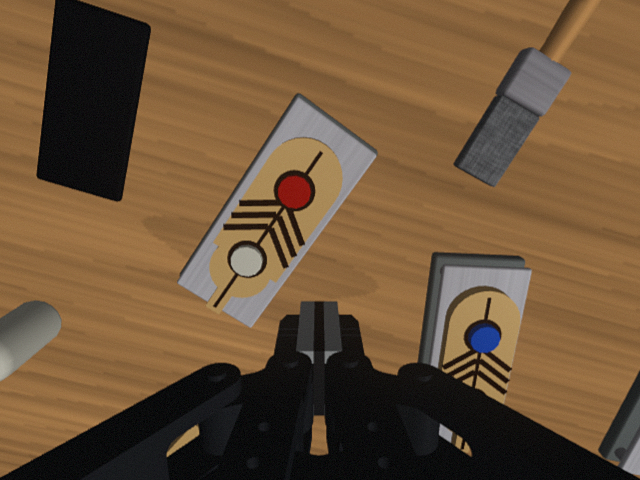

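The wrist view shows red at (294,192), giving (0.644, 0.213). That agrees with the top view to 1 mm. Next I'll centre above it and descend to about 2 cm over the disc.

```bash
python3 -m pendant '[0,0,0,0.063,-0.064,0,0, 0,0,0,0.063,-0.064,0.15,0, 0,0,0,0.063,-0.064,0.3,0, 0,0,0,0.063,-0.064,0.42,0, 0,0,0,0.063,-0.064,0.5,0, 0,0,0,0.063,-0.064,0.52,0, 0,0,0,0.063,-0.064,0.52,0, 0,0,0,0.063,-0.064,0.52,0]'
python3 - <<'E'
from h import *
im=optics.get_image("wrist"); save(im,"w2")
for s,c in red(im): print(s,c,cast(im,c,.052).round(4))
o=telemetry.get_obs(); print(o["tool_pos"],o["tool_rot"],o["contact_force"])
E
```

```text
t: 3.52
tool_pos: [0.6458, 0.2147, 0.0774]
tool_rot: [-3.11, -0.44, -0.005]
contact_force: [-0.4, 0.5, -0.2]
opening: -0.0
grip_force: 0.0
[294, 273, 58, 42, 1575] [323.2, 291.1] [0.6486 0.2139 0.052 ]
[0.64570264 0.21491463 0.07738043] [-3.11033683 -0.44069431 -0.00483602] [-1.16058003  0.55963172  0.20192891]
```

View pics/w2.png

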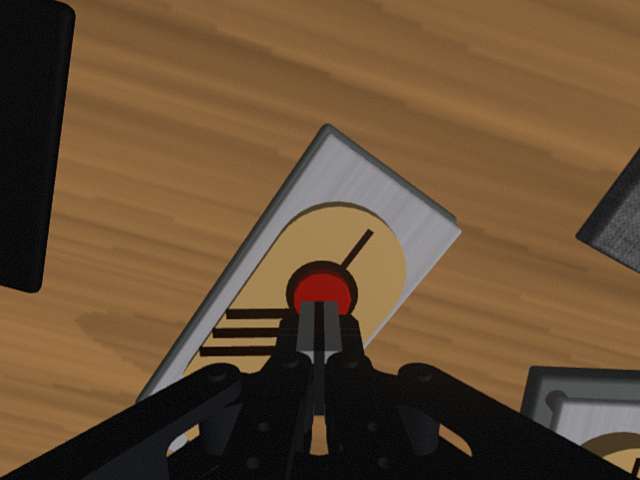

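The wrist view shows the disc at columns 294–352 with its top edge at row 273, so its centre is near (323,300). The TCP is about 2 mm off. I'll trim that, then go down slowly while watching the force.

```bash
python3 -m pendant '[0,0,0,-0.005,0.006,0.03,0, 0,0,0,-0.005,0.006,0.06,0, 0,0,0,-0.005,0.006,0.075,0, 0,0,0,-0.005,0.006,0.08,0, 0,0,0,-0.005,0.006,0.085,0, 0,0,0,-0.005,0.006,0.09,0, 0,0,0,-0.005,0.006,0.095,0, 0,0,0,-0.005,0.006,0.095,0]'
```

```text
t: 4.58
tool_pos: [0.6437, 0.2129, 0.0471]
tool_rot: [-3.11, -0.441, -0.0]
contact_force: [-2.4, -0.8, 3.8]
opening: -0.0001
grip_force: 2.0
```

```bash
python3 -m pendant '[0,0,0,0,0,0.004,0, 0,0,0,0,0,0.008,0, 0,0,0,0,0,0.012,0, 0,0,0,0,0,0.012,0]'; python3 -m pendant '[0,0,0,0,0,0.004,0, 0,0,0,0,0,0.008,0, 0,0,0,0,0,0.008,0]'
```

```text
t: 5.08
tool_pos: [0.6437, 0.2129, 0.0433]
tool_rot: [-3.11, -0.441, -0.0]
contact_force: [-2.6, 0.7, 5.6]
opening: 0.0004
grip_force: 2.3
t: 5.45
tool_pos: [0.6438, 0.2129, 0.0414]
tool_rot: [-3.11, -0.441, -0.0]
contact_force: [-3.0, -0.8, 6.3]
opening: -0.0
grip_force: 3.3
```

```bash
python3 -m pendant '[0,0,0,0,0,0.004,0, 0,0,0,0,0,0.008,0, 0,0,0,0,0,0.008,0]'; python3 - <<'E'
from h import *
F=[]
for i in range(6):
    im=optics.get_image("wrist"); F.append(telemetry.get_obs()["contact_force"])
print(np.round(F,1)); save(im,"w3")
E
```

```text
t: 5.82
tool_pos: [0.6438, 0.2129, 0.0394]
tool_rot: [-3.11, -0.441, 0.0]
contact_force: [-5.0, -0.4, 8.9]
opening: 0.0003
grip_force: 4.4
[[-4.1 -0.9 10. ]
 [-4.1 -0.5  7.5]
 [-5.8 -0.2  8.2]
 [-3.8 -0.2  9.6]
 [-4.7 -1.5  9.3]
 [-5.6  0.3  7.9]]
```

View pics/w3.png

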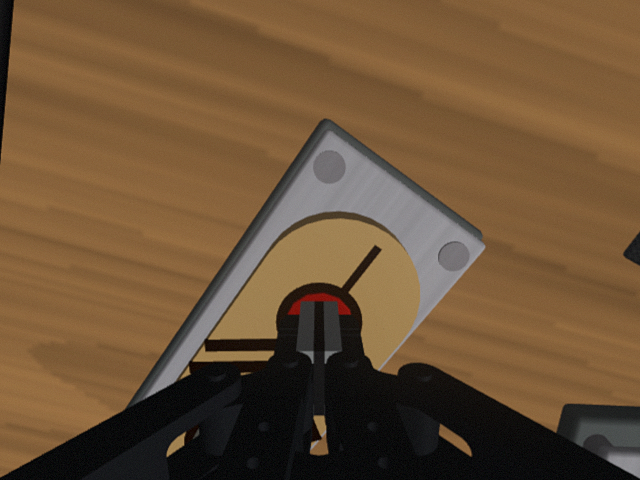

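The picture shows the fingers pressing on the red disc, which now sits low in its pocket at (319,305). The force is about 9 N and rising at the spring rate, so the disc is home. I'll hold it there.

```bash
python3 -m pendant '[0,0,0,0,0,0,0, 0,0,0,0,0,0,0, 0,0,0,0,0,0,0, 0,0,0,0,0,0,0, 0,0,0,0,0,0,0, 0,0,0,0,0,0,0, 0,0,0,0,0,0,0, 0,0,0,0,0,0,0, 0,0,0,0,0,0,0, 0,0,0,0,0,0,0]'; python3 -m pendant '[0,0,0,0,0,0,0, 0,0,0,0,0,0,0, 0,0,0,0,0,0,0, 0,0,0,0,0,0,0, 0,0,0,0,0,0,0, 0,0,0,0,0,0,0, 0,0,0,0,0,0,0]'
python3 -m pendant '[0,0,0,0,0,-0.01,0, 0,0,0,0,0,-0.02,0, 0,0,0,0,0,-0.035,0, 0,0,0,0,0,-0.06,0, 0,0,0,0,0,-0.1,0, 0,0,0,0,0,-0.2,0, 0,0,0,0,0,-0.35,0, 0,0,0,-0.2,0,-0.4,0, 0,0,0,-0.3,0,-0.5,0, 0,0,0,-0.3,0,-0.5,0, 0,0,0,-0.3,0,-0.5,0]'
python3 - <<'E'
from h import *
im=optics.get_image("wrist"); cv2.imwrite("pics/w4.png",im["image"][:,:,::-1])
for s,c in red(im):
    p=cast(im,c,.046); x,y=map(int,c); print(s,c,p.round(4))
    K=np.array([[im["fx"],0,im["cx"]],[0,im["fy"],im["cy"]],[0,0,1.]]); R=cv2.Rodrigues(np.array(im["rvec"]))[0];cam=-R.T@np.ravel(im["tvec"])
    d=np.median(im["depth"][y-4:y+5,x-4:x+5]); u=cv2.undistortPoints(np.array([[c]]),K,np.array(im["dist_coeffs"],float))[0,0]
    print("by depth",cam+R.T@np.array([u[0]*d,u[1]*d,d]))
E
```

```text
t: 7.38
tool_pos: [0.6438, 0.2129, 0.0395]
tool_rot: [3.11, 0.441, 0.0]
contact_force: [-4.3, -0.3, 8.9]
opening: 0.0002
grip_force: 4.3
t: 8.25
tool_pos: [0.6437, 0.2129, 0.0395]
tool_rot: [-3.11, -0.441, 0.0]
contact_force: [-4.8, -0.6, 8.0]
opening: 0.0
grip_force: 4.3
t: 9.62
tool_pos: [0.5576, 0.1878, 0.1887]
tool_rot: [-3.11, -0.441, -0.002]
contact_force: [0.5, 0.3, -0.8]
opening: -0.0002
grip_force: 0.0
[299, 71, 40, 42, 1327] [318.7, 91.6] [0.6437 0.2129 0.046 ]
by depth [0.64376968 0.21288908 0.04514879]
```

View pics/w4.png

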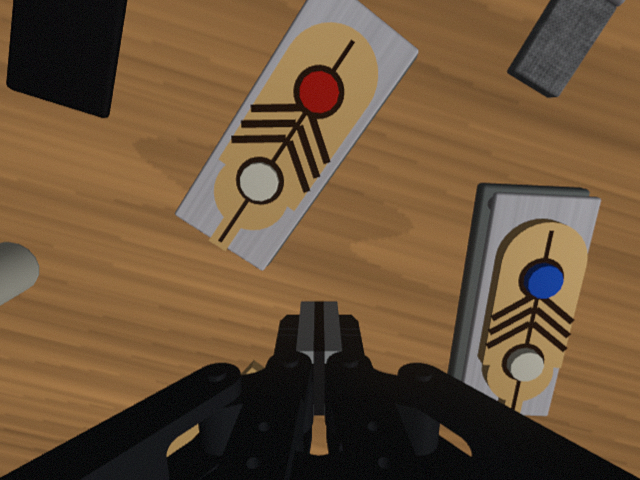

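After the lift, the red disc at (319,92) is centred, with its top at about 45–46 mm, so it is home. The white one at (260,182) and everything else in view is undisturbed.

```bash
python3 -c "
from station import ctrl; print(ctrl.finish_job())"
```

```text
the job is handed in; nothing more can be done
None
```

I pressed the red inlay home (its top now measures about 45 mm above the table; 46 mm is fully home), held it at about 9 N for just over 2 s, lifted the fingers clear, and handed the job in at about 10 s.

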